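# Reverse a row of finds from the drying rack into the storage tray

## Robot

A 7-joint arm with a two-finger parallel gripper is mounted at the origin on the work surface. World frame = base frame: x ahead of the robot, y to its left, z up, the work surface at z = 0. Lengths are in mm, angles in rad, forces in N, time in s.
With the tool pointing down it reaches from about 425 to 1025 mm from the base axis. Payload 9.4 kg.
Tool frame: the origin (TCP) lies between the finger pads; the fingertips stand 17 mm ahead of it and the grasp point (between the pads) lies 2 mm behind it (nose_length is the distance from the TCP to the fingertips, in mm); z points along the fingers, y is the direction in which the jaws open and shut (so a half turn about z gives the same grasp; the last joint's range is limited). The gripper opens to 85 mm and grips with 20 to 120 N. Pads are 22 mm wide; open, the fingers measure 114 mm over their backs; the gripper's body (76 mm by 85 mm) begins 54 mm behind the grasp point. The pads swing forward as they close: fully open they stand 13 mm farther back than shut.
Start: joints at [1.213, 0.599, -0.003, 1.599, 0.002, 0.943, -0.08], TCP at [200.905, -696.607, 216.575] pointing down, gripper open.
Joint ranges: [-2.57, 2.57], [-0.35, 1.97], [-1.29, 1.29], [0.11, 2.56], [-1.05, 4.19], [0.11, 1.86], [-2.63, 2.63]. Speed limits (rad/s): [2.22, 2.22, 3.01, 3.01, 3.14, 3.14, 3.14].

## Interface

Orientations are given as a unit quaternion [w, x, y, z].
In Python, from cell import move_pose, line_to, move_joints, grip, wait, inverse_kinematics, capture, camera_model, IKError, hand_in, get_clock, get_q, get_joint_velocities, get_joint_efforts, get_tool_pos, get_tool_rot, get_ft_force, get_ft_torque, get_opening, nose_length gives the robot as it stands. The module is installed in compiled form; this text tells all that it offers. Calls block until the motion is done:
- move_pose(position, orientation): joint-space move of the TCP to a pose.
- line_to(position, ori=None, feed=150): straight line of the TCP; ori=None keeps the orientation; feed is the mean speed in mm/s.
- move_joints(angles): joint-space move.
- grip(opening): opening from 0.0 (shut) to 1.0 (fully open); the grip force is fixed at half the most; returns when the fingers have stopped.
- wait(seconds).
- inverse_kinematics(position, orientation): joint angles nearest the present ones, or None.
- capture(name): name is "scene" or "top" or "wrist"; returns the picture (384x512x3 uint8, red, green, blue); there is no depth.
- camera_model(name): a dict with "camera_matrix" (3x3 intrinsics, pixels), "R" (3x3) and "t" (3): a world point X has camera coordinates R X + t. Camera axes: x right, y down, z forward; pixel columns grow to the right and rows downward; lengths in mm; the calibration is good to about 2 mm. The wrist camera is an equidistant fisheye: a pixel r from the principal point sees the ray r / f radians off the axis. A picture is of the moment at which its call begins: read the wrist's pose just before it. camera_model takes no time and is no camera call; for the wrist camera it gives the pose at the moment of the call.
A pose or a line that the arm cannot do raises IKError and nothing moves.
- hand_in(): hands the job in, once; it reports no verdict.
Readings, each from a call of its own:
- get_clock(): time.
- get_q(): joint angles.
- get_joint_velocities(): joint speeds.
- get_joint_efforts(): joint torques, N m.
- get_tool_pos(): TCP position.
- get_tool_rot(): TCP orientation.
- get_ft_force(): force on the tool from outside, world axes, zero at the start.
- get_ft_torque(): the same for the moment, N m.
- get_opening(): opening from 0.0 (shut) to 1.0 (fully open).
Only numpy, scipy, OpenCV 4.12 (cv2) and the standard library are available. Lean on these libraries where they do the work, as an engineer would, in place of code of your own. Each camera call takes 0.05 s, during which the arm holds its last target.

## Task

The cleaned finds are dry: move all four from the steel drying rack to the empty wooden storage tray, one to each place, in reverse order along the row: the find nearest the drying rack's tag post goes to the place farthest from the storage tray's tag post, and so on down to the last, which ends up next to the post. Set each down gently, upright and in the middle of its place, never tip one over, and do not push the bottle, the jar and the tape roll about.

Things in the scene. Friction and masses are not known exactly. Their poses are not given: they have to be found in the camera images.
- flask: terracotta find, loose, at the start upright on its pad in the drying rack; origin at the centre of its underside, z up its axis. Weighs 0.1 to 0.2 kg. Round flask: body 42 mm across from 8 to 50 mm above its underside (grip here), foot 34 mm across, then a narrow neck 18 mm across and a small lip; 78 mm tall
- beaker: terracotta find, loose, at the start upright on its pad in the drying rack; origin at the centre of its underside, z up its axis. Weighs 0.1 to 0.2 kg. Round straight beaker: 46 mm across from 8 mm up to its top at 60 mm, foot 38 mm across, dark mouth
- weight: terracotta find, loose, at the start upright on its pad in the drying rack; origin at the centre of its underside, z up its axis. Weighs 0.1 to 0.2 kg. Square loom weight: block 36 x 36 mm (sides along its x and y) and 50 mm high, with a smaller step 26 x 26 mm on top; 56 mm tall in all
- seal: terracotta find, loose, at the start upright on its pad in the drying rack; origin at the centre of its underside, z up its axis. Weighs 0.1 to 0.2 kg. Stamp seal: flat round base 48 mm across and 14 mm high, with a slim round stem 22 mm across above it (grip here, above 16 mm); 66 mm tall in all
- pad_flask: white foam pad, round, 58 mm across, 4 mm thick, fixed on the drying rack under the starting place of the flask; it stays there when the flask is taken, so it shows the old order. Origin under its centre, on the board
- pad_beaker: white foam pad, round, 58 mm across, 4 mm thick, fixed on the drying rack under the starting place of the beaker; it stays there when the beaker is taken, so it shows the old order. Origin under its centre, on the board
- pad_weight: white foam pad, square, 56 mm, 4 mm thick, fixed on the drying rack under the starting place of the weight; it stays there when the weight is taken, so it shows the old order. Origin under its centre, on the board
- pad_seal: white foam pad, round, 58 mm across, 4 mm thick, fixed on the drying rack under the starting place of the seal; it stays there when the seal is taken, so it shows the old order. Origin under its centre, on the board
- drying_rack: drying rack, steel board holding the finds: 84 (x) by 292 (y) mm, 10 thick, fixed; origin under its centre at table height. Ribs 4 thick, 8 high cross it at y = -144, -72, 0, 72, 144; the four places between centre on x = 0, y = 108, 36, -36, -108 mm. No long walls. Beyond its +y end only (y = 162) a thin tag post with a flat white card 30x22 on top, at 46 mm. May be the left or right rack
- storage_tray: storage tray, pale wooden board, empty at first: 84 (x) by 292 (y) mm, 10 thick, fixed; origin under its centre at table height. Ribs 4 thick, 8 high cross it at y = -144, -72, 0, 72, 144; the four places between centre on x = 0, y = 108, 36, -36, -108 mm. No long walls. Beyond its +y end only (y = 162) a thin tag post with a flat white card 30x22 on top, at 46 mm. May be the left or right rack
- dropper_bottle: a bystander: white bottle with black cap, 34 mm across, 80 mm tall, origin under its centre
- amber_jar: a bystander: amber jar with black lid, 52 mm across, 60 mm tall, origin under its centre
- tape_roll: a bystander: flat red ring, 72 mm across, 18 mm high, origin under its centre
Things that resemble listed ones, but are neither listed nor needed, are in the scene too. What is shaped like the seal but turquoise is not meant.

How it is judged (in metres and radians):
At the end, for the whole second after the job is handed in: Each find stands upright (within 0.1 rad) and at rest on the storage tray's board, its centre within 12 mm, along and across, of its place's centre, the order reversed: a find whose pad lies at y in the rack's frame stands at -y in the tray's (((y of pad_flask in the frame of drying_rack between 0.088 and 0.128 m and y of flask in the frame of storage_tray between -0.12 and -0.096 m) or (y of pad_flask in the frame of drying_rack between 0.016 and 0.056 m and y of flask in the frame of storage_tray between -0.048 and -0.024 m) or (y of pad_flask in the frame of drying_rack between -0.056 and -0.016 m and y of flask in the frame of storage_tray between 0.024 and 0.048 m) or (y of pad_flask in the frame of drying_rack between -0.128 and -0.088 m and y of flask in the frame of storage_tray between 0.096 and 0.12 m)) and x of flask in the frame of storage_tray between -0.012 and 0.012 m and z of flask in the frame of storage_tray between 0.007 and 0.013 m and angle between each of flask, beaker, weight, seal's own z axis and vertical below 0.1 rad and linear speed of each of flask, beaker, weight, seal below 0.02 m/s and ((y of pad_beaker in the frame of drying_rack between 0.088 and 0.128 m and y of beaker in the frame of storage_tray between -0.12 and -0.096 m) or (y of pad_beaker in the frame of drying_rack between 0.016 and 0.056 m and y of beaker in the frame of storage_tray between -0.048 and -0.024 m) or (y of pad_beaker in the frame of drying_rack between -0.056 and -0.016 m and y of beaker in the frame of storage_tray between 0.024 and 0.048 m) or (y of pad_beaker in the frame of drying_rack between -0.128 and -0.088 m and y of beaker in the frame of storage_tray between 0.096 and 0.12 m)) and x of beaker in the frame of storage_tray between -0.012 and 0.012 m and z of beaker in the frame of storage_tray between 0.007 and 0.013 m and ((y of pad_weight in the frame of drying_rack between 0.088 and 0.128 m and y of weight in the frame of storage_tray between -0.12 and -0.096 m) or (y of pad_weight in the frame of drying_rack between 0.016 and 0.056 m and y of weight in the frame of storage_tray between -0.048 and -0.024 m) or (y of pad_weight in the frame of drying_rack between -0.056 and -0.016 m and y of weight in the frame of storage_tray between 0.024 and 0.048 m) or (y of pad_weight in the frame of drying_rack between -0.128 and -0.088 m and y of weight in the frame of storage_tray between 0.096 and 0.12 m)) and x of weight in the frame of storage_tray between -0.012 and 0.012 m and z of weight in the frame of storage_tray between 0.007 and 0.013 m and ((y of pad_seal in the frame of drying_rack between 0.088 and 0.128 m and y of seal in the frame of storage_tray between -0.12 and -0.096 m) or (y of pad_seal in the frame of drying_rack between 0.016 and 0.056 m and y of seal in the frame of storage_tray between -0.048 and -0.024 m) or (y of pad_seal in the frame of drying_rack between -0.056 and -0.016 m and y of seal in the frame of storage_tray between 0.024 and 0.048 m) or (y of pad_seal in the frame of drying_rack between -0.128 and -0.088 m and y of seal in the frame of storage_tray between 0.096 and 0.12 m)) and x of seal in the frame of storage_tray between -0.012 and 0.012 m and z of seal in the frame of storage_tray between 0.007 and 0.013 m); the robot touches nothing.
It fails at once if a find is tipped over (more than 0.6 rad) (angle between any of flask, beaker, weight, seal's own z axis and vertical above 0.6 rad).
It fails at once if a find is banged down on the storage tray (over 40 N) (contact force between any of flask, beaker, weight, seal and storage_tray above 40 N).
It fails at once if a find is dropped (moves faster than 0.5 m/s out of the fingers, a fall of some 13 mm) ((contact force between flask and the fingers below 0.05 N and linear speed of flask above 0.5 m/s) or (contact force between beaker and the fingers below 0.05 N and linear speed of beaker above 0.5 m/s) or (contact force between weight and the fingers below 0.05 N and linear speed of weight above 0.5 m/s) or (contact force between seal and the fingers below 0.05 N and linear speed of seal above 0.5 m/s)).
It fails at once if the bottle, the jar or the tape roll is shifted more than 30 mm (distance of any of dropper_bottle, amber_jar, tape_roll from where it was at the start of the episode above 0.03 m).
It also fails if it takes over 109 s, if anything falls off the work surface, if the arm or the gripper's body presses on something with over 40 N, if the wrist force passes 120 N, or if a joint passes its speed limit or range.

## Working session

There is one attempt and no reset: what is moved stays moved. The work goes in short steps, each a Python script; the robot and the scene stay as the last script left them, time stands still between calls to the robot, and variables do not carry over. Pictures are saved under pics/ and viewed, and the job is handed in when it is done.

```bash
mkdir -p pics; python3 - <<'E'
from cell import *
import cv2
for n in ["scene","top","wrist"]:
    im=capture(n); cv2.imwrite(f"pics/{n}0.png",cv2.resize(im[:,:,::-1],(768,576),interpolation=cv2.INTER_CUBIC))
    m=camera_model(n); print(n,m)
print(get_clock(),get_tool_rot())
E
```

```text
scene {'camera_matrix': array([[380.54884474,   0.        , 256.21649724],
       [  0.        , 380.54884474, 191.23888778],
       [  0.        ,   0.        ,   1.        ]]), 'R': array([[-0.88678594,  0.46200671,  0.0126692 ],
       [ 0.26555766,  0.53176951, -0.80417679],
       [-0.37827217, -0.70976826, -0.59425515]]), 't': array([ 525.84771318, -132.1632294 , 1027.1123338 ])}
top {'camera_matrix': array([[390.1752459 ,   0.        , 255.6267211 ],
       [  0.        , 390.1752459 , 193.21103891],
       [  0.        ,   0.        ,   1.        ]]), 'R': array([[ 3.24302343e-03, -9.99994260e-01, -9.81713340e-04],
       [-9.82820247e-01, -3.00616014e-03, -1.84540850e-01],
       [ 1.84536839e-01,  1.56331805e-03, -9.82824354e-01]]), 't': array([  1.35369344, 588.77263239, 830.8859774 ])}
wrist {'camera_matrix': array([[297.31863964,   0.        , 257.00231725],
       [  0.        , 297.31863964, 193.82556332],
       [  0.        ,   0.        ,   1.        ]]), 'R': array([[ 2.76420125e-01, -9.61036700e-01, -6.12582922e-04],
       [-9.13365175e-01, -2.62906664e-01,  3.10876411e-01],
       [-2.98924692e-01, -8.53729843e-02, -9.50450147e-01]]), 't': array([-724.68600681,  -39.56988015,  380.3714469 ])}
0.15 [-5.87357048e-04  9.90161422e-01  1.39928532e-01 -1.38236365e-04]
```

View pics/scene0.png

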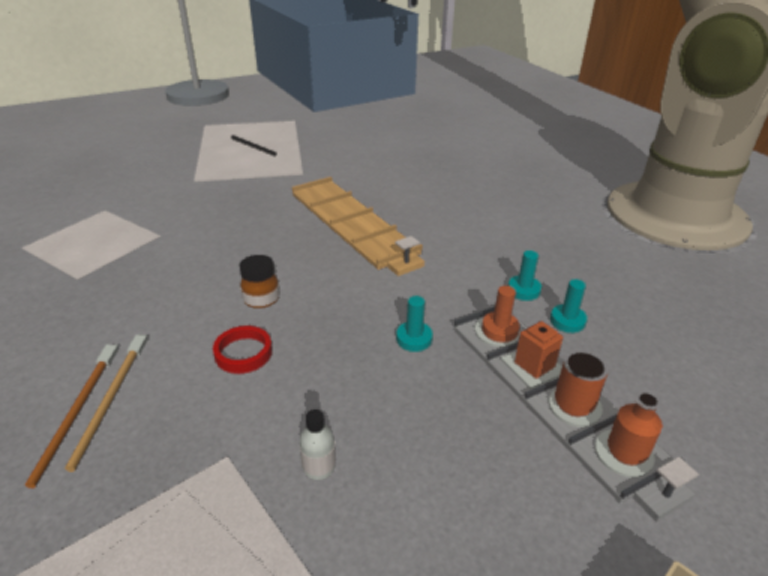

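View pics/top0.png

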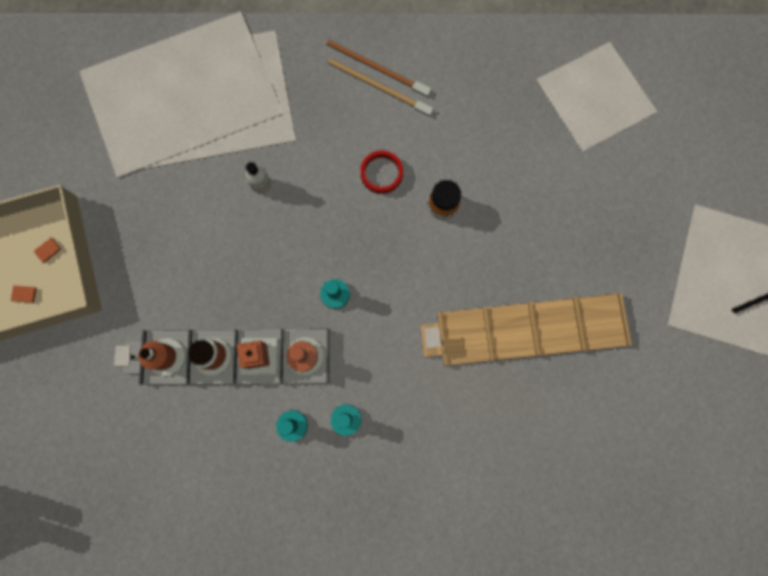

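View pics/wrist0.png

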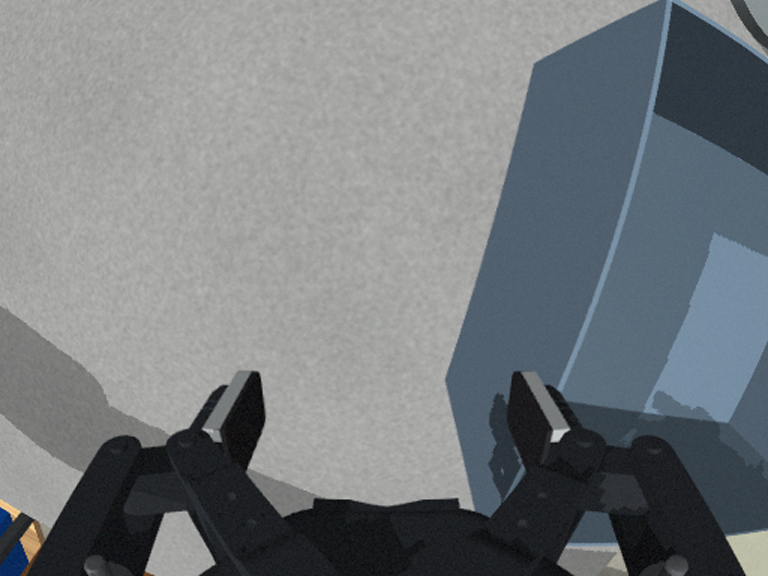

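The rack is at left in the top view, with its post at (123,356). From the post the order is flask, beaker, weight, seal. The tray is at right, with its post at (432,338). I'll zoom in on both for accurate board corners.

```bash
python3 - <<'E'
from cell import *
import cv2
im=capture("top")[:,:,::-1]; cv2.imwrite("pics/topraw.png",im)
def crop(n,x0,y0,w,h,s):
    c=cv2.resize(im[y0:y0+h,x0:x0+w],None,fx=s,fy=s,interpolation=cv2.INTER_CUBIC); cv2.imwrite(n,c)
crop("pics/rack.png",70,205,160,70,5)
crop("pics/tray.png",270,185,160,70,5)
E
```

```text
(no output)
```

View pics/rack.png

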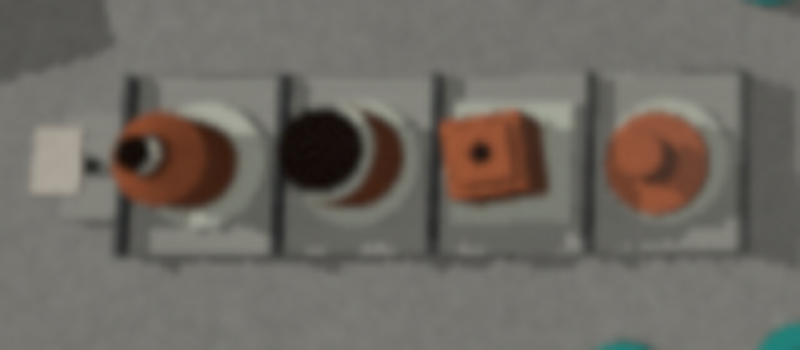

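View pics/tray.png

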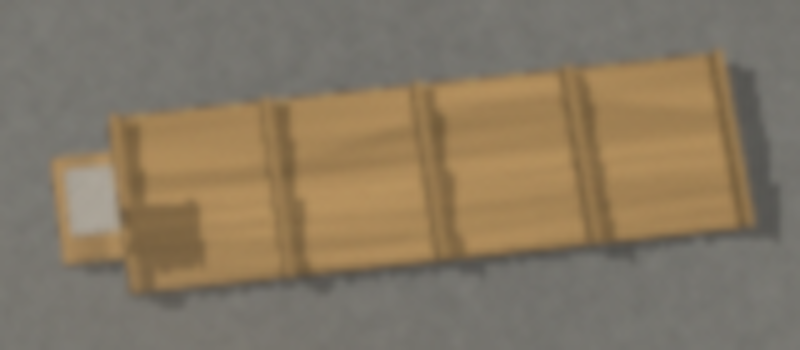

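```bash
cat > fit.py <<'E'
import numpy as np, cv2
from cell import camera_model
from scipy.optimize import least_squares
def proj(n,X):
    m=camera_model(n); c=np.atleast_2d(X)@m["R"].T+m["t"]; p=c@m["camera_matrix"].T
    return p[:,:2]/p[:,2:]
def ray(n,uv,z):
    m=camera_model(n); d=m["R"].T@np.linalg.inv(m["camera_matrix"])@[uv[0],uv[1],1]; C=-m["R"].T@m["t"]
    return C+d*(z-C[2])/d[2]
def W(p,L):
    L=np.atleast_2d(L); c,s=np.cos(p[2]),np.sin(p[2])
    return np.c_[p[0]+c*L[:,0]-s*L[:,1],p[1]+s*L[:,0]+c*L[:,1],L[:,2]]
def fit(n,uv,L,p0):
    r=least_squares(lambda p:(proj(n,W(p,L))-uv).ravel(),p0,loss="soft_l1")
    return r.x,np.sqrt(np.mean(r.fun**2)), r.fun.reshape(-1,2)
E
python3 - <<'E'
from fit import *
ys=[144,72,0,-72,-144]
L=np.array([[42,y,18] for y in ys]+[[-42,y,18] for y in ys],float)
def px(c,x0,y0): return (np.array(c)+.5)/5-.5+[x0,y0]
T=px([(117,117),(270,101),(421,85),(571,69),(718,53),(142,290),(293,274),(446,256),(600,240),(747,226)],270,185)
R=px([(131,75),(284,74),(436,73),(589,72),(743,72),(121,255),(277,255),(433,255),(590,255),(745,255)],70,205)
for nm,uv,p0 in(("rack",R,[600,230,0]),("tray",T,[600,-170,0])):
    p,e,r=fit("top",uv,L,p0); print(nm,p,e); print(r.round(1).tolist())
    im=cv2.imread("pics/scene0.png") 
E
```

```text
rack [4.91111268e+02 2.32394288e+02 8.91191519e-03] 0.36888670424376324
[[-0.1, -0.0], [0.1, 0.0], [0.5, 0.0], [0.8, 0.0], [0.8, -0.1], [-0.6, 0.4], [-0.5, 0.2], [-0.3, 0.0], [-0.4, -0.2], [-0.1, -0.4]]
tray [ 5.35911409e+02 -2.31955648e+02  1.09194565e-01] 0.5582717739637293
[[-0.2, -0.6], [-0.4, -0.6], [-0.3, -0.6], [-0.1, -0.6], [0.6, -0.5], [-0.7, 0.6], [-0.0, 0.5], [0.2, 0.8], [0.1, 0.7], [1.3, 0.2]]
```

```bash
cat >> fit.py <<'E'
RACK=np.array([491.1,232.4,0.0089]); TRAY=np.array([535.9,-232.0,0.1092])
E
python3 - <<'E'
from fit import *
from cell import capture
def draw(im,n,s,o=(0,0)):
    def P(X): return [tuple(int(round(v)) for v in ((q-np.array(o)+.5)*s-.5)) for q in proj(n,X)]
    for p in (RACK,TRAY):
        for y in (144,72,0,-72,-144):
            a,b=P(W(p,[[42,y,18],[-42,y,18]])); cv2.line(im,a,b,(255,255,0),1)
        q=P(W(p,[[42,146,10],[-42,146,10],[-42,-146,10],[42,-146,10]]))
        cv2.polylines(im,[np.array(q)],True,(0,255,0),1)
        cv2.circle(im,P(W(p,[[0,162,46]]))[0],4,(255,0,255),1)
    for y,rings in ((108,[(21,22),(21,64)]),(36,[(23,22),(23,74)]),(-36,[]),(-108,[(24,28),(11,80)])):
        for r,z in rings:
            t=np.linspace(0,6.283,40); q=P(W(RACK,np.c_[r*np.cos(t),y+r*np.sin(t),0*t+z])); cv2.polylines(im,[np.array(q)],True,(255,0,0),1)
    if 1:
        q=P(W(RACK,[[18,-18,64],[-18,-18,64],[-18,-54,64],[18,-54,64]])); cv2.polylines(im,[np.array(q)],True,(255,0,0),1)
for n,(x0,y0,w,h),s,f in (("scene",(290,190,180,150),4,"sc1"),("top",(70,205,160,70),5,"tp1"),("scene",(180,110,120,80),5,"sc2")):
    im=capture(n)[:,:,::-1][y0:y0+h,x0:x0+w]; im=cv2.resize(im,None,fx=s,fy=s,interpolation=cv2.INTER_CUBIC)
    draw(im,n,s,(x0,y0)); cv2.imwrite(f"pics/{f}.png",im)
E
```

```text
(no output)
```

View pics/sc1.png

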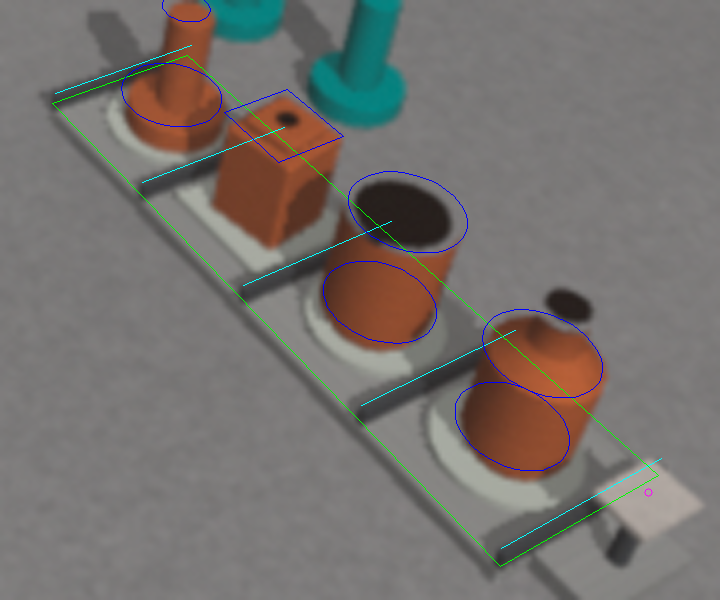

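View pics/tp1.png

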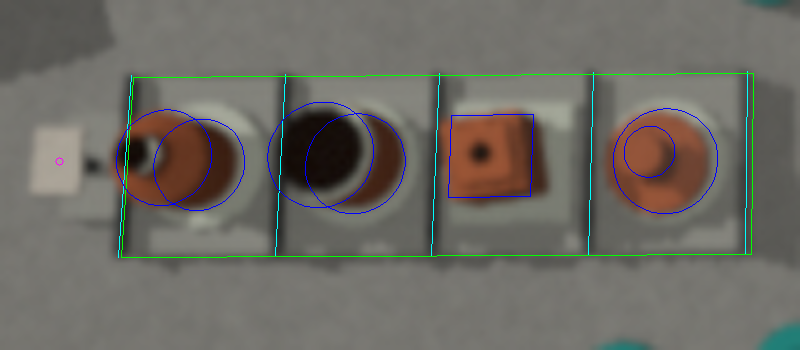

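View pics/sc2.png

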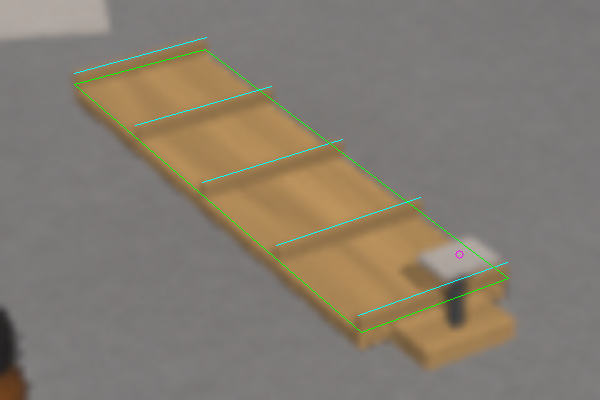

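```bash
cat > h.py <<'E'
import numpy as np
from cell import *
def quat(yaw):  # tool down; tool y axis = (sin yaw, -cos yaw)
    return [0,np.cos(yaw/2),np.sin(yaw/2),0]
E
python3 - <<'E'
from h import *
from fit import *
print("nose",nose_length() if callable(nose_length) else nose_length, get_opening())
m=camera_model("wrist"); print("C",-m["R"].T@m["t"],get_tool_pos())
for nm,p in(("rack",RACK),("tray",TRAY)):
    for dy in(-108,0,108):
      for yaw in(np.pi/2,-np.pi/2):
        for z in (50,300):
            X=W(p,[[0,dy,z]])[0]; q=inverse_kinematics(list(X),quat(yaw+p[2])); print(nm,dy,z,round(yaw,2),None if q is None else np.round(q,2))
E
```

```text
nose 17.0 1.0014852190102588
C [ 277.91213737 -674.51088246  373.84424326] [ 200.88357167 -696.50929283  216.36970218]
rack -108 50 1.57 [-0.15  0.62 -0.3   2.21  0.49  0.37 -0.85]
rack -108 300 1.57 [ 0.24  0.32 -0.78  1.95  0.27  0.97 -0.66]
rack -108 50 -1.57 [ 0.34  0.88 -1.11  2.18  1.13  0.87  1.65]
rack -108 300 -1.57 [ 0.44  0.42 -1.09  1.95  0.43  1.04  2.31]
rack 0 50 1.57 [-0.24  0.67 -0.45  2.12  0.63  0.48 -1.16]
rack 0 300 1.57 [ 0.2   0.47 -1.07  1.88  0.46  1.08 -1.04]
rack 0 50 -1.57 [ 0.14  0.91 -1.11  2.1   1.11  0.91  1.52]
rack 0 300 -1.57 [ 0.22  0.48 -1.09  1.87  0.48  1.09  2.09]
rack 108 50 1.57 [-0.46  0.7  -0.37  2.01  0.48  0.52 -1.16]
rack 108 300 1.57 [-0.06  0.51 -0.95  1.77  0.46  1.11 -1.16]
rack 108 50 -1.57 [-0.04  0.95 -1.11  1.98  1.08  0.97  1.44]
rack 108 300 -1.57 [ 0.01  0.56 -1.1   1.76  0.54  1.16  1.9 ]
tray -108 50 1.57 [ 0.63  0.72 -0.25  1.9   0.31  0.56  0.29]
tray -108 300 1.57 [ 0.74  0.45 -0.41  1.68  0.2   1.05  0.38]
tray -108 50 -1.57 [ 0.21  0.75  0.4   1.93 -0.52  0.57 -2.07]
tray -108 300 -1.57 [ 0.16  0.45  0.45  1.72 -0.22  1.02 -2.34]
tray 0 50 1.57 [ 0.51  0.68 -0.29  2.04  0.4   0.48  0.03]
tray 0 300 1.57 [ 0.65  0.38 -0.47  1.81  0.2   1.    0.21]
tray 0 50 -1.57 [ 0.06  0.7   0.38  2.07 -0.56  0.47 -2.17]
tray 0 300 -1.57 [ 0.02  0.36  0.4   1.85 -0.17  0.97 -2.54]
tray 108 50 1.57 [ 0.33  0.64 -0.3   2.14  0.45  0.41 -0.22]
tray 108 300 1.57 [ 0.53  0.32 -0.53  1.9   0.2   0.97  0.02]
tray 108 50 -1.57 [-0.12  0.67  0.36  2.17 -0.59  0.4  -2.3 ]
tray 108 300 -1.57 [-0.63  0.47  1.13  1.97 -0.5   1.02 -2.31]
```

```bash
python3 - <<'E'
from h import *
from fit import *
import pickle
S={}
for nm,p in(("tray",TRAY),("rack",RACK)):
    move_pose(list(W(p,[[0,-30,260]])[0]),quat(np.pi/2+p[2])); print(get_clock()); wait(0.3)
    m=camera_model("wrist"); im=capture("wrist"); S[nm]=(m,im,get_tool_pos())
    cv2.imwrite(f"pics/w_{nm}.png",cv2.resize(im[:,:,::-1],(768,576),interpolation=cv2.INTER_CUBIC))
pickle.dump(S,open("S.pkl","wb"))
print(get_clock())
E
```

```text
2.3417
4.4
4.75
```

View pics/w_tray.png

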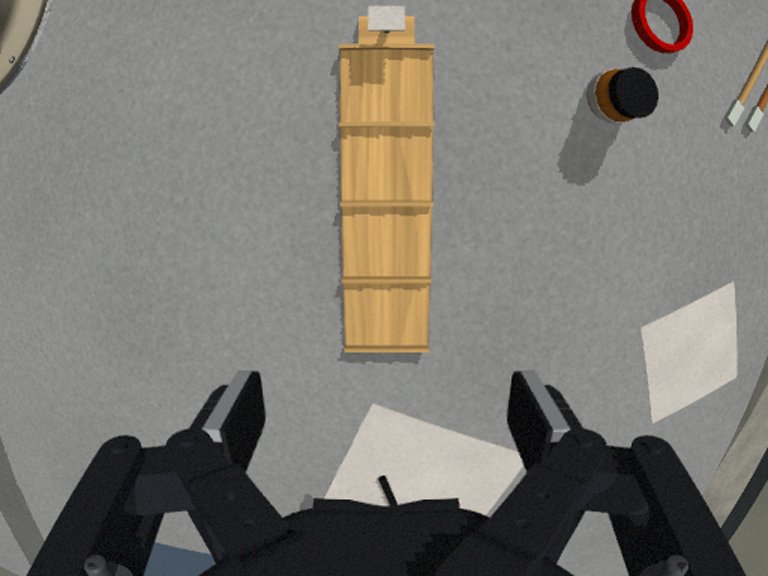

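View pics/w_rack.png

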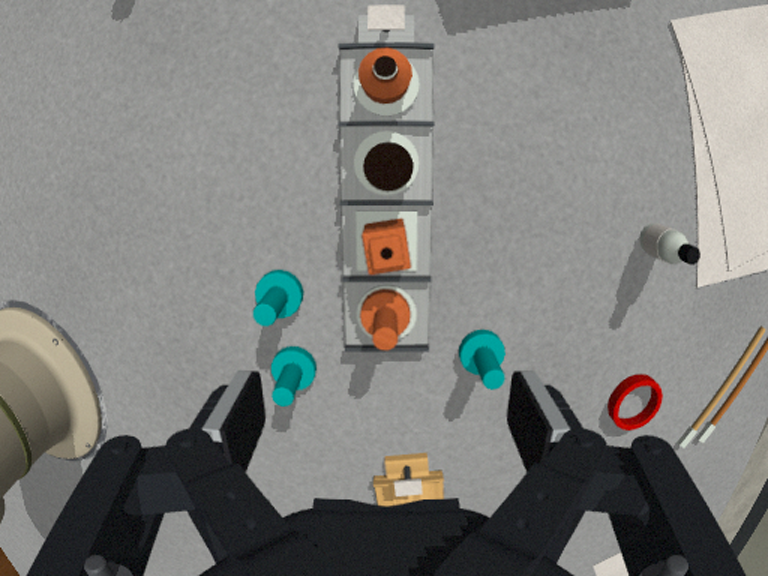

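```bash
cat >> fit.py <<'E'
def projw(m,X):
    c=np.atleast_2d(X)@m["R"].T+m["t"]; r=np.hypot(c[:,0],c[:,1]); th=np.arctan2(r,c[:,2])
    K=m["camera_matrix"]; return np.c_[K[0,2]+K[0,0]*th*c[:,0]/r, K[1,2]+K[1,1]*th*c[:,1]/r]
def rayw(m,uv,z):
    K=m["camera_matrix"]; d=np.array([(uv[0]-K[0,2])/K[0,0],(uv[1]-K[1,2])/K[1,1]]); th=np.hypot(*d)
    v=m["R"].T@np.r_[np.sin(th)*d/th,np.cos(th)]; C=-m["R"].T@m["t"]; return C+v*(z-C[2])/v[2]
def inv(p,X):
    c,s=np.cos(p[2]),np.sin(p[2]); d=np.asarray(X)[:2]-p[:2]; return np.array([c*d[0]+s*d[1],-s*d[0]+c*d[1]])
E
python3 - <<'E'
from fit import *
import pickle
S=pickle.load(open("S.pkl","rb"))
ys=[144,72,0,-72,-144]
O={"tray":[(339,46),(339,125),(340,205),(342,280),(344,350),(434,46),(434,123),(433,203),(431,279),(429,349)],
"rack":[(339,46),(340,123),(341,203),(343,277),(344,347),(434,46),(433,123),(433,202),(431,277),(429,347)]}
for nm,p0 in(("tray",TRAY),("rack",RACK)):
    m=S[nm][0]; uv=(np.array(O[nm])+.5)/1.5-.5
    for zz in(18,14):
        L=np.array([[-42,y,zz] for y in ys]+[[42,y,zz] for y in ys],float)
        r=least_squares(lambda p:(projw(m,W(p,L))-uv).ravel(),p0,loss="soft_l1"); print(nm,zz,p0,r.x.round(3),np.sqrt(np.mean(r.fun**2)))
m=S["rack"][0]; f=lambda q:(np.array(q)+.5)/1.5-.5
for nm,q,z in(("flask lip",(385,67),92),("beaker top",(388,166.5),74),("weight hole",(386,254),70),("seal top",(385,338),80)):
    X=rayw(m,f(q),z); print(nm,X.round(1),inv(RACK,X).round(1))
im=cv2.imread("pics/w_rack.png")[200:290,330:450]; cv2.imwrite("pics/wt.png",cv2.resize(im,None,fx=6,fy=6))
E
```

```text
tray 18 [ 5.359e+02 -2.320e+02  1.092e-01] [ 5.36631e+02 -2.30807e+02  1.10000e-01] 0.3839503414206707
tray 14 [ 5.359e+02 -2.320e+02  1.092e-01] [ 5.36686e+02 -2.31185e+02  1.10000e-01] 0.5118511833211036
rack 18 [4.911e+02 2.324e+02 8.900e-03] [4.92606e+02 2.34749e+02 8.00000e-03] 0.7336043578114672
rack 14 [4.911e+02 2.324e+02 8.900e-03] [4.92642e+02 2.34430e+02 9.00000e-03] 0.3584015406537908
flask lip [490.4 342.7  92. ] [  0.3 110.3]
beaker top [493.2 268.7  74. ] [ 2.4 36.3]
weight hole [492.2 198.9  70. ] [  0.8 -33.5]
seal top [491.9 130.1  80. ] [-1.000e-01 -1.023e+02]
```

View pics/wt.png

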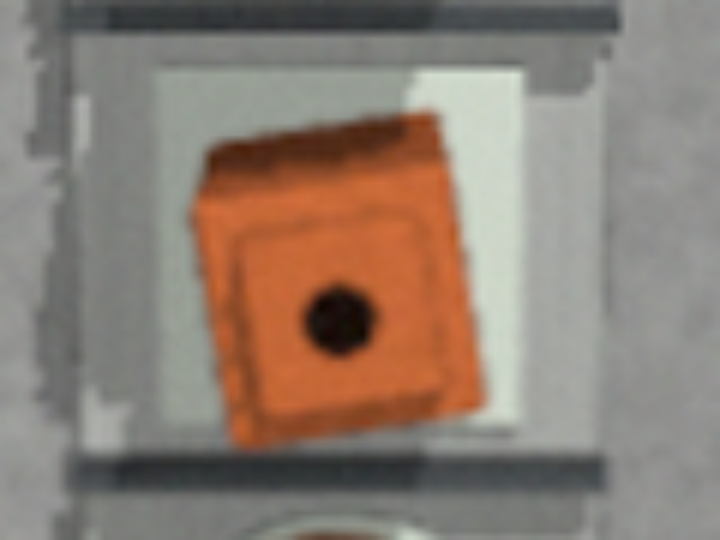

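```bash
cat >> h.py <<'E'
from fit import W,inv
import numpy as np
RACK=np.array([491.9,233.5,0.0087]); TRAY=np.array([536.3,-231.4,0.1096])
def run(nm,xy,yaw,h,ty):
    qa=quat(np.pi/2+yaw); qb=quat(np.pi/2+TRAY[2]); z=14+h-2
    move_pose([*xy,z+110],qa); line_to([*xy,z],feed=90)
    f0=np.array(get_ft_force()); grip(0.0)
    print(nm,"opening",round(get_opening()*85,1),"dF",(np.array(get_ft_force())-f0).round(1),get_tool_pos())
    line_to([*xy,z+15],feed=40); line_to([*xy,z+110],feed=150)
    print(" after lift",round(get_opening()*85,1))
    t=W(TRAY,[[0,ty,0]])[0][:2]; zt=z-4
    move_pose([*t,zt+110],qb); line_to([*t,zt+12],feed=120); line_to([*t,zt+2],feed=30); wait(0.3)
    f0=get_ft_force()[2]; dz=2.0
    while dz>-1.5:
        dz-=0.5; line_to([*t,zt+dz],feed=15); wait(0.05); f=get_ft_force()[2]-f0
        if f>2: break
    print(" contact dz",dz,"f",round(f,1),"opening",round(get_opening()*85,1))
    grip(1.0); wait(0.2); line_to([*t,zt+110],feed=150)
    print(" t",get_clock())
E
python3 - <<'E'
from h import *
run("flask",(491.0,342.3),0.0087,32,-108)
import cv2
wait(.2); cv2.imwrite("pics/a1.png",cv2.resize(capture("wrist")[:,:,::-1],(768,576)))
E
```

```text
flask opening 38.2 dF [-2.8 -1.2  8.3] [491.06042991 342.57334314  44.74632512]
 after lift 37.8
 contact dz 0.5 f 6.2 opening 37.8
 t 15.375
```

View pics/a1.png

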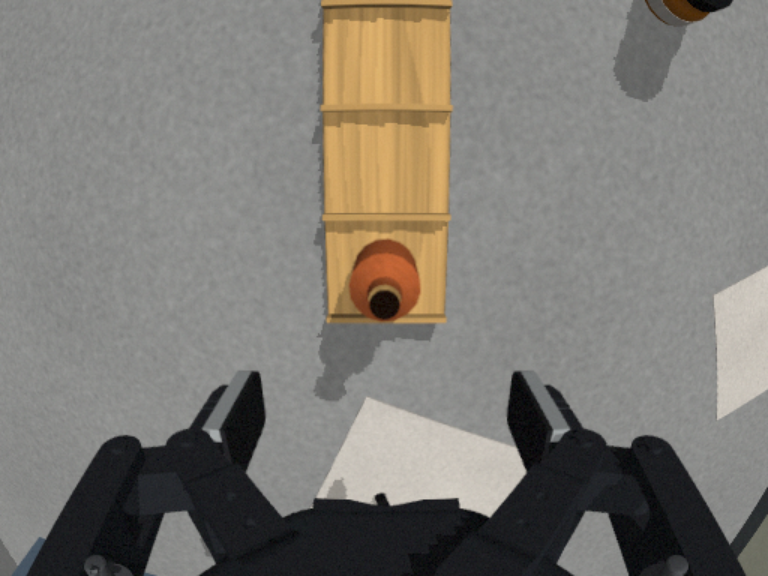

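The flask stands upright in the far place, with its lip at (385,303) and its body centred. I'll continue with the beaker and the weight.

```bash
python3 - <<'E'
from h import *
run("beaker",(492.6,268.7),0.0087,36,-36)
run("weight",(492.0,198.2),0.0087+0.172,30,36)
import cv2
wait(.2); cv2.imwrite("pics/a2.png",cv2.resize(capture("wrist")[:,:,::-1],(768,576)))
E
```

```text
beaker opening 42.9 dF [-1.3 -2.2 11.4] [492.76651182 268.71995558  48.88920489]
 after lift 42.7
 contact dz 0.5 f 6.9 opening 42.5
 t 27.1583
weight opening 33.6 dF [-0.3 -1.3  8.2] [492.22020966 198.25203006  42.51289129]
 after lift 33.7
 contact dz 0.5 f 2.6 opening 33.9
 t 37.8333
```

View pics/a2.png

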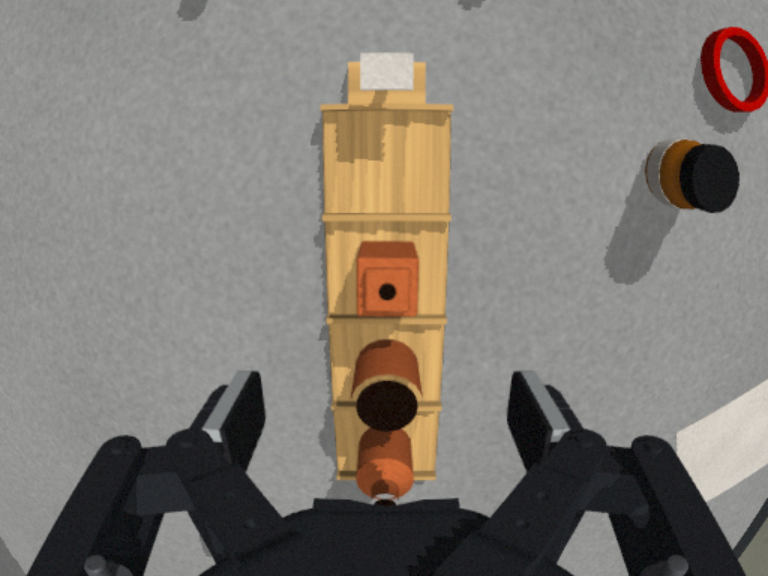

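Flask, beaker (388,404) and weight (387,290) are upright in the correct places. The seal is next.

```bash
python3 - <<'E'
from h import *
import cv2,pickle
run("seal",(491.9,129.6),0.0087,42,108)
# view shot over tray
move_pose(list(W(TRAY,[[0,-30,260]])[0]),quat(np.pi/2+TRAY[2])); wait(.4)
m=camera_model("wrist"); im=capture("wrist"); pickle.dump((m,im),open("S2.pkl","wb"))
cv2.imwrite("pics/a3.png",cv2.resize(im[:,:,::-1],(768,576),interpolation=cv2.INTER_CUBIC))
c=capture("top")[185:255,270:430,::-1]; cv2.imwrite("pics/a4.png",cv2.resize(c,None,fx=5,fy=5,interpolation=cv2.INTER_CUBIC)); print(get_clock())
E
```

```text
seal opening 19.1 dF [-1.5  0.2  4.1] [491.77863986 129.58771656  54.27886541]
 after lift 18.6
 contact dz 0.0 f 7.0 opening 18.8
 t 48.3333
49.55
```

View pics/a3.png

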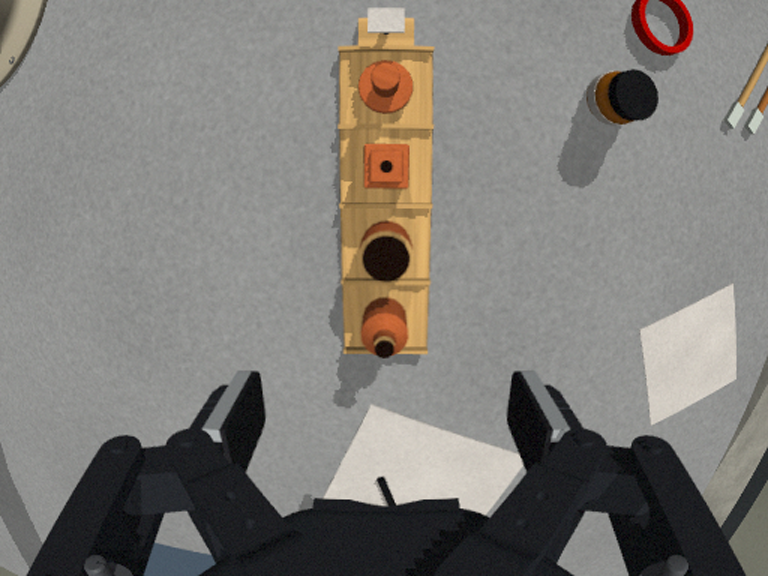

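View pics/a4.png

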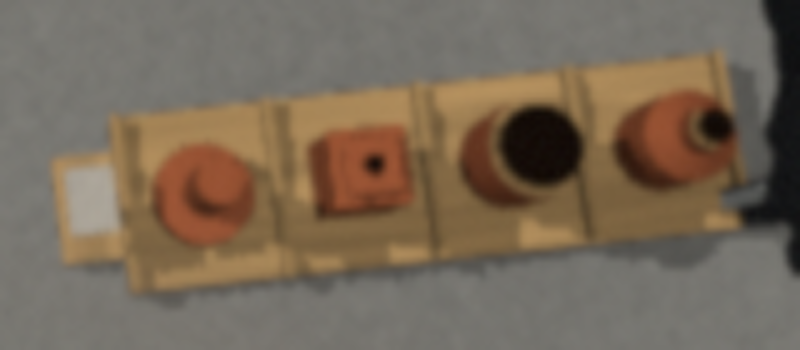

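```bash
python3 - <<'E'
from h import *
from fit import *
from h import TRAY
import pickle
m,_=pickle.load(open("S2.pkl","rb")); f=lambda q:(np.array(q)+.5)/1.5-.5
for n,q,z in(("flask lip",(384,348),88),("beaker top",(386,259),70),("weight",(386,167),66),("seal top",(386,77),76),("seal base",(386,87),24)):
    print("wrist",n,inv(TRAY,rayw(m,f(q),z)).round(1))
for n,q,z in(("flask lip",(714,126),88),("beaker top",(541,146),70),("weight",(375,164),66),("seal top",(220,184),76),("seal base",(204,195),24)):
    print("top",n,inv(TRAY,ray("top",(np.array(q)+.5)/5-.5+[270,185],z)).round(1))
E
```

```text
wrist flask lip [  -1.  -106.3]
wrist beaker top [  0.6 -36.3]
wrist weight [ 0.6 36.9]
wrist seal top [  0.6 106.7]
wrist seal base [  0.6 106.2]
top flask lip [  -0.8 -105.6]
top beaker top [  0.3 -35.5]
top weight [ 0.6 37.5]
top seal top [ -1.9 108.6]
top seal base [ -1.1 108.3]
```

All four finds are within about 3 mm of their place centres in both views, and the arm is clear of everything.

```bash
python3 -c "
from cell import *
print(get_clock()); hand_in()"
```

```text
49.55
the job is handed in; nothing more can be done
```

I moved all four finds from the drying rack to the storage tray in reverse order and handed the job in at about 49.6 s. Counting from the tray's post, they now stand as seal, weight, beaker, flask.

- **Placement:** In the last wrist and top camera checks, every find stood upright and within about 3 mm of its place centre.
- **Forces:** Each find was set down gently, with contact readings of 2.6 to 7 N against the 40 N limit.
- **Bystanders:** The arm did not go near the bottle, the jar or the tape roll. The jar and tape roll look unmoved in the last wrist picture. I did not look at the bottle again after the moves.
- **Disagreement between cameras:** The top and wrist views differed by 1–2 mm on the rack and tray positions, so I averaged them. The scene camera was off by about 5 mm, so I did not use it.

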